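# Seat the balance plug and check that the bucket swings

### The arm

A 6-joint arm with a two-finger parallel gripper is mounted at the origin on the work surface; the furniture and walls round the work are solid. World frame = base frame: x ahead of the robot, y to its left, z up, the work surface at z = 0. Lengths are in m, angles in rad, forces in N, time in s.
With the tool pointing down it reaches from about 0.225 to 0.875 m from the base axis. Payload 3.4 kg.
Tool frame: the origin (TCP) lies at the very end of the fingers, on their centre line; the grasp point (between the pads) lies 19 mm behind it; z points along the fingers, x is the direction in which the jaws open and shut, and the axes are right-handed (so a half turn about z gives the same grasp; the last joint's range is limited). The gripper opens to 85 mm and grips with 20 to 120 N. Pads are 22 mm wide; open, the fingers measure 114 mm over their backs; the gripper's body (76 mm by 85 mm) begins 54 mm behind the grasp point. The pads swing forward as they close: fully open they stand 13 mm farther back than shut.
Start: joints at [1.037, 0.276, 1.505, -0, 1.361, -0.121], TCP at [0.231, 0.527, 0.231] pointing down, gripper open.
Joint ranges: [-2.89, 2.89], [-0.75, 2.08], [0.22, 2.7], [-1.18, 4.32], [0.11, 2.71], [-2.7, 2.7]. Speed limits (rad/s): [2.57, 2.57, 3.14, 3.14, 3.14, 3.14].

### API

Orientations are given as a unit quaternion [w, x, y, z].
In Python, from rig import manip gives the robot as it stands.
- The arm moves only by the tool send_rows, never from a script. Its argument "increments" is a list of rows, each a list of 5 numbers: the opening, from 0 (shut) to 1 (fully open), then the shift along the tool's x, y, z in m, then the turn about the tool's z in rad. A call has 1 to 8 rows; each row shifts and turns the commanded pose from where the row before left it, along the tool's axes as they then stand; what a row does not reach is not made up. A row lasts 1/8 s, in which the tool goes at most 62.5 mm and 10.7 degrees, less where a joint would pass 70% of its speed; a pose out of reach is approached as far as the arm can. A call is refused whole if a number of a shift passes 0.0625 or a number of a turn 0.188, either way. A call with a gripper value outside its range is refused whole. The fingers move at their own pace and stop on an object; "squeeze" is the grip in N (left out, the last holds). Time passes only in rows, so rows that do not move let the fingers close. It gives the time, the measured TCP pose, the force and the opening at its end, in the units of the state.
- manip.get_state(): the state, without advancing time (a new reading comes with each control period).
- manip.get_image(name): name is "scene" or "top" or "wrist"; returns the picture (480x640x3 uint8, red, green, blue); there is no depth.
- manip.calibration(name): a dict with "fx", "fy", "cx", "cy" (pixels), "camera_from_world" (4x4, takes a point from world to camera coordinates). Camera axes: x right, y up, looking along -z (the intrinsics and any distortion apply to the point x, -y, -z); pixel columns grow to the right and rows downward; lengths in m; the calibration is good to about 2 mm. The wrist camera is an equidistant fisheye: a pixel r from the principal point sees the ray r / f radians off the axis. A picture is of the moment at which its call begins: read the wrist's pose just before it. calibration takes no time and is no camera call; for the wrist camera it gives the pose at the moment of the call.
- manip.sign_off(): hands the job in, once; it reports no verdict.
The state is a dict: "clock": time; "qpos": joint angles; "qd": joint speeds; "effort": joint torques, N m; "position": TCP position; "ee_rot": TCP orientation; "contact_force": force on the tool from outside, world axes, zero at the start; "moment": the same for the moment, N m; "width": finger opening in m.
Only numpy, scipy, OpenCV 4.12 (cv2) and the standard library are available. Lean on these libraries where they do the work, as an engineer would, in place of code of your own. Each camera call takes 0.05 s, during which the arm holds its last target.

### The job

Pick the steel balance plug whose taper matches the cup of the swing bucket, seat it fully home and straight in the cup and let go of it. Then press one of the bucket's two tabs down until the bucket has tipped by about 15 degrees, and let go so that it swings back level with the plug still seated. Leave the other two plugs standing where they are.

Things in the scene. Friction and masses are not known exactly. Their poses are not given: they have to be found in the camera images.
- plug_fit_mid (a point): Plug that fits the cup (middle of three sizes). Solid steel plug, about 140 g, 74 mm tall, upright on its small end: cone 24 mm across at the foot to 52 mm at 34 mm height, collar 52 mm across up to 40 mm, then a straight round grip 20 mm across, dark-ringed, up to 74 mm. Point: on its axis 37 mm above the foot (grip spans 3 to 37 mm above it); z up the axis
- plug_slim_mid (a point): Slim plug, too narrow for the cup. Solid steel plug, about 80 g, 74 mm tall, upright on its small end: cone 18 mm across at the foot to 34 mm at 34 mm height, collar 34 mm across up to 40 mm, then a straight round grip 20 mm across, dark-ringed, up to 74 mm. Point: on its axis 37 mm above the foot (grip spans 3 to 37 mm above it); z up the axis
- plug_broad_mid (a point): Broad plug, too wide for the cup. Solid steel plug, about 200 g, 74 mm tall, upright on its small end: cone 40 mm across at the foot to 66 mm at 34 mm height, collar 66 mm across up to 40 mm, then a straight round grip 20 mm across, dark-ringed, up to 74 mm. Point: on its axis 37 mm above the foot (grip spans 3 to 37 mm above it); z up the axis
- cup_mouth (a point): Centre of the mouth of the bucket's aluminium cup, at rim height, 100 mm above the bench. Cup: 50 mm across inside at the rim, 36 mm deep, tapering like the matching plug (22 deg to the axis). z up out of the cup, x towards tab_far, y along the trunnions. The matching plug fully home has its collar's underside about 3 mm and its half-way point about 6 mm above the rim; its foot clears the cup's floor
- stand: Grey stand fixed to the bench that carries the swing bucket: base plate 100 x 140 x 10 mm, two uprights 10 mm thick and 26 mm wide centred 50 mm either side of the middle along y, tops 9 mm above the cup's rim. Origin under the middle of the base, below the cup; x axis along the bucket's two tabs, y along the trunnions
- tab_near (a point): Upper face of the round-ended flat tab on the bucket's x- side, 68 mm from the cup's centre and 1 mm below rim height, 26 mm wide, 4 mm thick, reaching to 85 mm from the centre; it is the tab nearer the robot. Pressing it 17 mm down tips the bucket by 0.25 rad; this takes about 1 N
- tab_far (a point): The same tab on the bucket's x+ side, the one away from the robot
- bucket (a joint): Swing of the bucket about its trunnions (a level axis along the cup's y, 4 mm below the rim), rad: 0 hanging level, negative when tab_near is down, positive when tab_far is down, stops at -0.45 and 0.45. It swings freely and returns to level by its own weight, coming to rest in about 2 s
Not all that is in view belongs to the job. What is shaped like the part that bears plug_fit_mid but orange is not meant.

How it is judged:
On the way, in this order (a step that is already met when the one before it is completed fails the run):
1. the matching plug is seated home and straight in the level cup, and the fingers touch nothing (z of plug_fit_mid in the frame of cup_mouth between 0.003 and 0.009 m and x of plug_fit_mid in the frame of cup_mouth between -0.003 and 0.003 m and y of plug_fit_mid in the frame of cup_mouth between -0.003 and 0.003 m and angle between the z axis of plug_fit_mid and the z axis of cup_mouth, either way round below 0.07 rad and value of joint bucket between -0.06 and 0.06 rad and contact force between the fingers and anything else below 0.2 N), for 0.2 s.
2. the bucket is tipped by more than 0.2 rad (11.5 degrees) either way with the plug seated in it (z of plug_fit_mid in the frame of cup_mouth between 0.003 and 0.009 m and x of plug_fit_mid in the frame of cup_mouth between -0.003 and 0.003 m and y of plug_fit_mid in the frame of cup_mouth between -0.003 and 0.003 m and angle between the z axis of plug_fit_mid and the z axis of cup_mouth, either way round below 0.07 rad and (value of joint bucket above 0.2 rad or value of joint bucket below -0.2 rad)), for 0.1 s.
At the end, for the whole second after the job is handed in: the matching plug sits in the cup with its half-way point 3 to 9 mm above the rim, centred within 3 mm along each of the cup's axes and straight within 0.07 rad, and the bucket hangs still (under 0.15 rad/s) and level within 0.06 rad (z of plug_fit_mid in the frame of cup_mouth between 0.003 and 0.009 m and x of plug_fit_mid in the frame of cup_mouth between -0.003 and 0.003 m and y of plug_fit_mid in the frame of cup_mouth between -0.003 and 0.003 m and angle between the z axis of plug_fit_mid and the z axis of cup_mouth, either way round below 0.07 rad and value of joint bucket between -0.06 and 0.06 rad and velocity of joint bucket between -0.15 and 0.15 rad/s); the robot touches nothing.
It fails at once if the slim plug is moved by more than 30 mm or knocked over (distance of plug_slim_mid from where it was at the start of the episode above 0.03 m or angle between plug_slim_mid's own z axis and vertical above 0.5 rad).
It fails at once if the broad plug is moved by more than 30 mm or knocked over (distance of plug_broad_mid from where it was at the start of the episode above 0.03 m or angle between plug_broad_mid's own z axis and vertical above 0.5 rad).
It also fails if it takes over 54 s, if anything falls off the work surface, if the arm or the gripper's body presses on something with over 40 N, if the wrist force passes 120 N, or if a joint passes its speed limit or range.

## Working session

There is one attempt and no reset: what is moved stays moved. The work goes in short steps, Python scripts to look and compute and a tool call to move; the robot and the scene stay as the last step left them, time stands still between calls to the robot, and variables do not carry over. Pictures are saved under pics/ and viewed, and the job is handed in when it is done.

Besides the shell and the picture viewer there is one more tool, called as name(argument=value, ...), one argument or row to a line, values as JSON. send_rows: Moves the arm, as the interface text tells. Its arguments: {"type":"object","properties":{"increments":{"type":"array","items":{"type":"array","items":{"type":"number"}}},"squeeze":{"type":"number"}},"required":["increments"]}

```bash
mkdir -p pics; python3 - <<'E'
from rig import manip
import cv2
s=manip.get_state();print(s)
for n in("scene","top","wrist"):
    im=manip.get_image(n);cv2.imwrite(f"pics/{n}0.png",im[:,:,::-1]);c=manip.calibration(n);print(n,c)
E
```

```text
{'clock': 0.0, 'qpos': array([ 1.03698642e+00,  2.76608035e-01,  1.50616313e+00,  2.87050267e-05,
        1.36064589e+00, -1.21043079e-01]), 'qd': array([-0.00099726, -0.00044934,  0.00185429, -0.00053357, -0.00052627,
        0.00184689]), 'effort': array([-1.32669811e-03, -4.16783810e+01, -2.45798117e+01, -2.44415805e-04,
        1.13887555e-02, -4.66350414e-06]), 'position': array([0.23040921, 0.5262477 , 0.2304203 ]), 'ee_rot': array([ 3.90723220e-04,  8.37003481e-01,  5.47196802e-01, -8.24404335e-04]), 'contact_force': array([0.21142365, 0.46292351, 0.1052364 ]), 'moment': array([ 0.00904168, -0.01852596, -0.02802617]), 'width': 0.0853628800054616}
scene {'fx': 457.96773995969386, 'fy': 457.96773995969386, 'cx': 329.22497360672145, 'cy': 240.13542801749554, 'camera_from_world': array([[ 0.54492856, -0.83839806, -0.0118974 , -0.35481092],
       [ 0.41188393,  0.25529657,  0.87474299, -0.25684164],
       [-0.73034546, -0.48157279,  0.48444108, -0.78172279],
       [ 0.        ,  0.        ,  0.        ,  1.        ]])}
top {'fx': 569.7471965864717, 'fy': 569.7471965864717, 'cx': 318.0438443071737, 'cy': 234.47182016757134, 'camera_from_world': array([[ 0.01192871, -0.99970991,  0.02092383, -0.1064908 ],
       [ 0.98367861,  0.01548945,  0.17926645, -0.51259598],
       [-0.17953854,  0.01844391,  0.98357803, -1.07048624],
       [ 0.        ,  0.        ,  0.        ,  1.        ]])}
wrist {'fx': 371.64829954431775, 'fy': 371.64829954431775, 'cx': 321.5141392314013, 'cy': 240.95330604675675, 'camera_from_world': array([[ 0.40171843,  0.91576195, -0.00153404, -0.57466093],
       [-0.86887735,  0.3806213 , -0.31651158,  0.04164317],
       [-0.28926537,  0.12848143,  0.94858741, -0.38093096],
       [ 0.        ,  0.        ,  0.        ,  1.        ]])}
```

View pics/scene0.png

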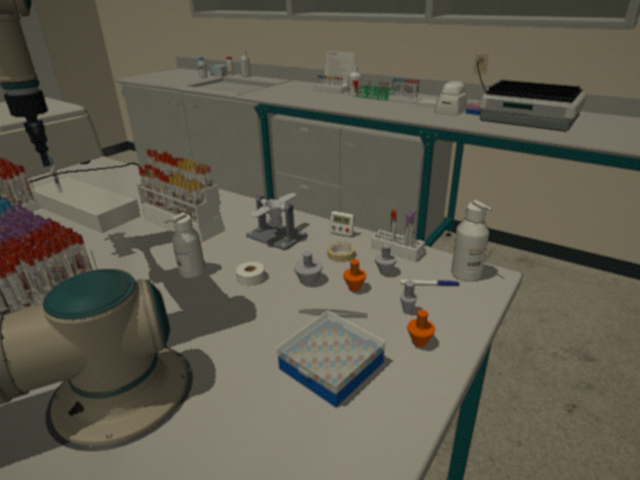

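View pics/top0.png

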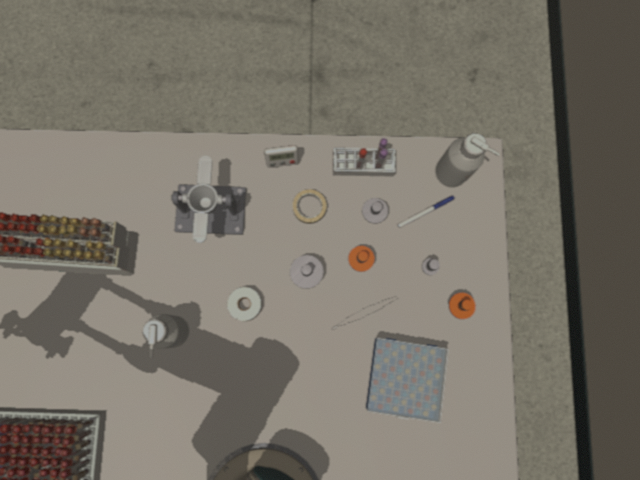

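View pics/wrist0.png

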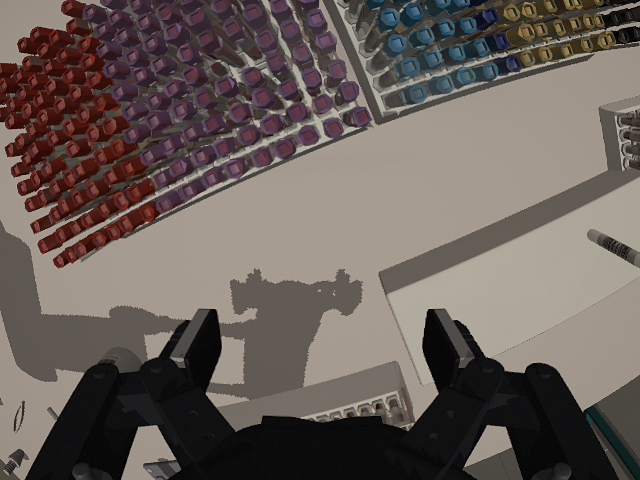

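Top view: the stand is near (205,205). The grey plugs are near (307,270), which is the largest, (376,209) and (432,265), the smallest. The orange decoys are at (362,258) and (462,305). I'll enlarge these.

```bash
python3 - <<'E'
import cv2
im=cv2.imread("pics/top0.png")
a=cv2.resize(im[180:290,280:450],None,fx=4.7,fy=4.7,interpolation=cv2.INTER_CUBIC);cv2.imwrite("pics/c1.png",a)
a=cv2.resize(im[150:250,160:260],None,fx=6,fy=6,interpolation=cv2.INTER_CUBIC);cv2.imwrite("pics/c2.png",a)
im=cv2.imread("pics/scene0.png")
a=cv2.resize(im[180:300,230:420],None,fx=4.2,fy=4.2,interpolation=cv2.INTER_CUBIC);cv2.imwrite("pics/c3.png",a)
E
```

```text
(no output)
```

View pics/c1.png

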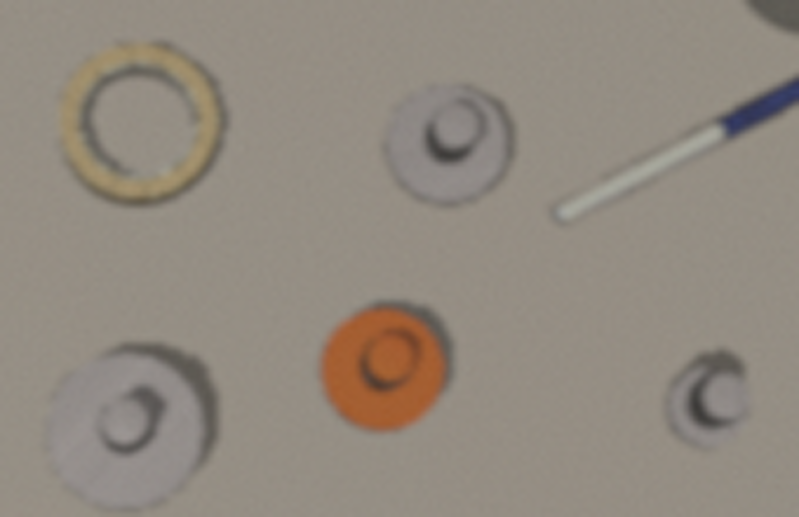

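View pics/c2.png

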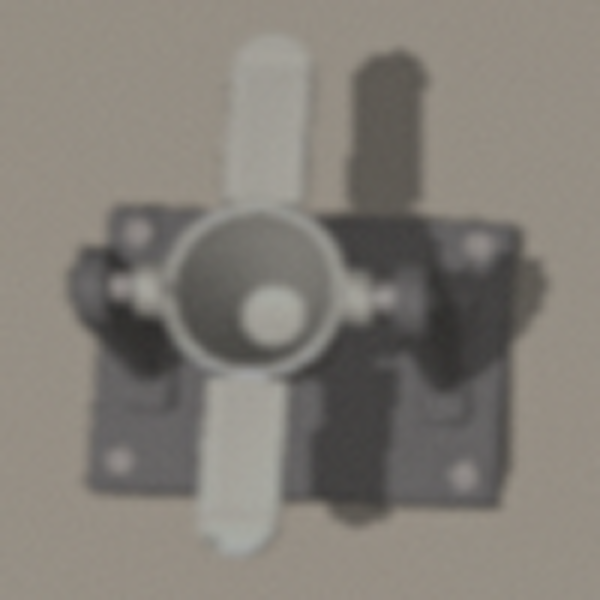

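View pics/c3.png

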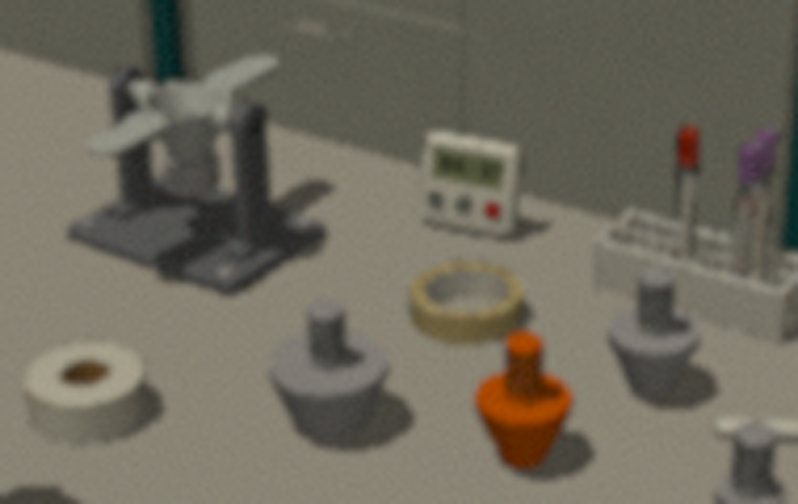

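The top crop shows collar widths of about 34, 27 and 18 px. So the mid-size grey plug at (375.5,211) is the match; the broad plug is at (307,270) and the slim one at (432,265). The cup rim centre is at (202.7,198.5).

```bash
cat > h.py <<'E'
import numpy as np
from rig import manip
def ray(n,u,v,z,c=None):
    c=c or manip.calibration(n); T=np.array(c["camera_from_world"]);R=T[:3,:3];t=T[:3,3]
    a=(u-c["cx"])/c["fx"];b=(v-c["cy"])/c["fy"]
    if n=="wrist":
        r=np.hypot(a,b);k=np.sin(r)/r if r>1e-9 else 1;d=np.array([a*k,-b*k,-np.cos(r)])
    else: d=np.array([a,-b,-1.])
    o=-R.T@t;d=R.T@d
    return o+d*(z-o[2])/d[2]
def proj(n,p,c=None):
    c=c or manip.calibration(n);T=np.array(c["camera_from_world"]);q=T[:3,:3]@np.array(p)+T[:3,3]
    x,y,z=q[0],-q[1],-q[2]
    if n=="wrist":
        r=np.hypot(x,y);th=np.arctan2(r,z);return np.array([c["cx"]+c["fx"]*th*x/r,c["cy"]+c["fy"]*th*y/r])
    return np.array([c["cx"]+c["fx"]*x/z,c["cy"]+c["fy"]*y/z])
E
python3 - <<'E'
from h import *
f=lambda x,y,z:ray("top",280+x/4.7,180+y/4.7,z)
g=lambda x,y,z:ray("top",160+x/6,150+y/6,z)
s=lambda x,y,z:ray("scene",230+x/4.2,180+y/4.2,z)
print("fit collar",f(449,145,.037),"top",f(460,127,.074),"diam",np.linalg.norm(f(384,145,.037)-f(514,145,.037)))
print("scene top",s(656,276,.074))
print("broad",f(129,428,.037),f(127,419,.074)); print("slim",f(727,396,.074)); print("orange",f(392,358,.074))
print("cup",g(256,291,.1),"d",np.linalg.norm(g(162,291,.1)-g(348,291,.1)))
n,fa=g(235,557,.099),g(275,30,.099);print("tabs",n,fa,np.linalg.norm(n-fa),np.degrees(np.arctan2((fa-n)[1],(fa-n)[0])))
print("base",[g(*p,.01) for p in((115,205),(523,228),(500,505),(90,490))],np.mean([g(*p,.01) for p in((115,205),(523,228),(500,505),(90,490))],0))
print("roll",ray("top",309,206,.02)); print("rack",ray("top",365,160,.03), ray("top",333,170,.03), ray("top",396,174,.03),"timer",ray("top",281,157,.03))
E
```

```text
fit collar [ 0.5657587  -0.21401841  0.037     ] top [ 0.56501561 -0.21409909  0.074     ] diam 0.05545777668504794
scene top [ 0.56695027 -0.21265345  0.074     ]
broad [ 0.4428101  -0.07971788  0.037     ] [ 0.44212339 -0.07882558  0.074     ]
slim [ 0.45500555 -0.3217933   0.074     ]
orange [ 0.46852451 -0.18580933  0.074     ]
cup [0.56981408 0.11956568 0.1       ] d 0.058099608984575696
tabs [0.48535107 0.12215597 0.099     ] [0.65557324 0.1178402  0.099     ] 0.1702768677451497 -1.4523520571825412
base [array([0.62125501, 0.18607057, 0.01      ]), array([0.61558495, 0.04666309, 0.01      ]), array([0.51910167, 0.05110524, 0.01      ]), array([0.52206381, 0.18895105, 0.01      ])] [0.56950136 0.11819749 0.01      ]
roll [ 0.57745552 -0.08085808  0.02      ]
rack [ 0.67355627 -0.19393905  0.03      ] [ 0.65112984 -0.12859049  0.03      ] [ 0.64501097 -0.2571704   0.03      ] timer [ 0.6767314  -0.02218832  0.03      ]
```

send_rows(
  increments=[
    [1,0,0,-0.01,0.18],
    [1,0,0,-0.01,0.18],
    [1,0,0,-0.01,0.18],
    [1,0,0,-0.01,0.18],
    [1,0,0,-0.01,0.18],
    [1,0,0,-0.01,0.18],
    [1,0,0,0,0.105],
  ],
  squeeze=40,
)

```text
clock: 1.02
position: [0.2308, 0.527, 0.2919]
ee_rot: [-0.001, 1.0, -0.015, 0.0]
contact_force: [-0.3, -0.1, -0.2]
width: 0.0854
```

send_rows(
  increments=[
    [1,0.05,0.01,0,0],
    [1,0.05,0.02,0,0],
    [1,0.05,0.035,0,0],
    [1,0.05,0.035,0,0],
    [1,0.04,0.045,0,0],
    [1,0.03,0.05,0,0],
    [1,0.03,0.05,0,0],
    [1,0.03,0.05,0,0],
  ],
)

```text
clock: 2.02
position: [0.5532, 0.2212, 0.291]
ee_rot: [-0.0, 1.0, -0.013, -0.0]
contact_force: [0.4, 0.7, 0.1]
width: 0.0853
```

send_rows(
  increments=[
    [1,0,0.055,0,0],
    [1,0,0.055,0,0],
    [1,0,0.055,0,0],
    [1,0,0.055,0,0],
    [1,0,0.055,0,0],
    [1,0,0.055,0,0],
    [1,0,0.055,0.0,0],
    [1,0,0,0,0],
  ],
)

```text
clock: 3.02
position: [0.5418, -0.1658, 0.2905]
ee_rot: [0.0, 1.0, -0.016, -0.001]
contact_force: [-0.7, 1.5, -0.6]
width: 0.0855
```

send_rows(
  increments=[
    [0.8,0.013,0.024,0.04,0],
    [0.8,0.013,0.024,0.05,0],
    [0.8,0,0,0.05,0],
    [0.8,0,0,0,0],
    [0.8,0,0,0,0],
  ],
)

```text
clock: 3.65
position: [0.5681, -0.2102, 0.153]
ee_rot: [0.0, 1.0, -0.013, 0.001]
contact_force: [0.6, 0.1, 0.5]
width: 0.0683
```

```bash
cat > snap.py <<'E'
import sys,cv2
from h import *
n,k=sys.argv[1],sys.argv[2]
s=manip.get_state();print({a:np.round(s[a],4) for a in("clock","position","ee_rot","width","contact_force")})
c=manip.calibration(n)
im=manip.get_image(n);cv2.imwrite(f"pics/{k}.png",im[:,:,::-1])
import pickle;pickle.dump(c,open(f"pics/{k}.pkl","wb"))
E
python3 snap.py wrist w1; python3 snap.py top t1;python3 -c "
from h import *
print(proj('wrist',(.5655,-.2137,.074)),proj('wrist',(.5655,-.2137,.04)))"
```

```text
{'clock': np.float64(3.65), 'position': array([ 0.5681, -0.2102,  0.153 ]), 'ee_rot': array([ 3.000e-04,  9.999e-01, -1.300e-02,  1.200e-03]), 'width': np.float64(0.0683), 'contact_force': array([0.5813, 0.0525, 0.5351])}
{'clock': np.float64(3.7), 'position': array([ 0.5686, -0.2106,  0.1539]), 'ee_rot': array([ 8.000e-04,  9.999e-01, -1.310e-02,  2.100e-03]), 'width': np.float64(0.0683), 'contact_force': array([ 0.2452, -0.6334,  0.103 ])}
[315.11262829 255.63057271] [315.55592628 239.06681478]
```

View pics/w1.png

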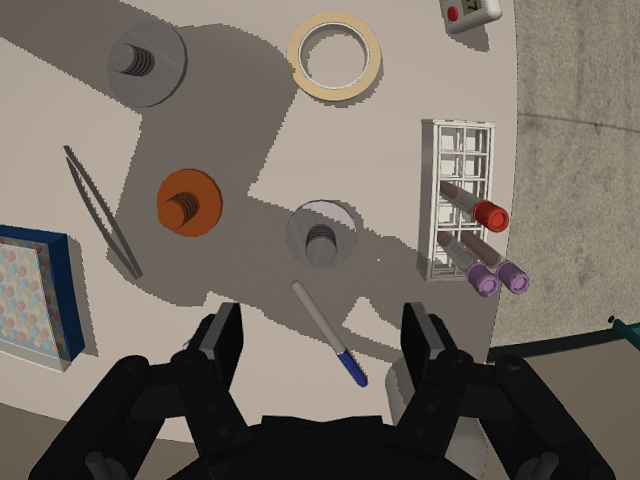

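The wrist view shows the plug centred near (321,235), with its grip end near (321,252). The orange decoy is at (190,202) and the broad plug at (147,64).

```bash
python3 - <<'E'
import cv2
im=cv2.imread("pics/w1.png")
a=cv2.resize(im[190:280,275:370],None,fx=6,fy=6,interpolation=cv2.INTER_CUBIC);cv2.imwrite("pics/c4.png",a)
E
```

```text
(no output)
```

View pics/c4.png

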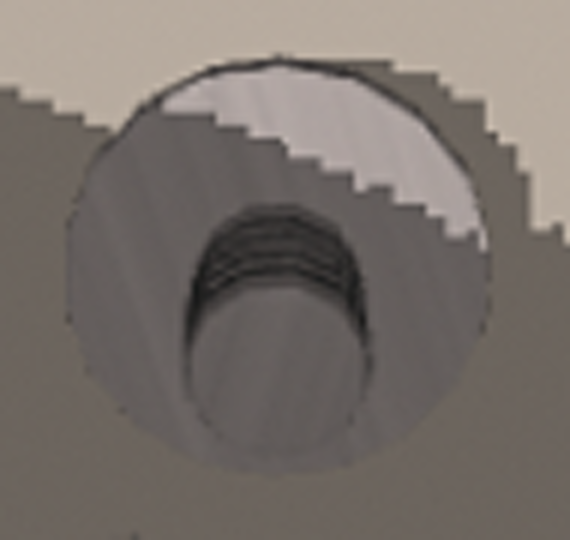

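```bash
python3 - <<'E'
from h import *;import pickle
c=pickle.load(open("pics/w1.pkl","rb"))
print(ray("wrist",321.5,234.3,.038,c),ray("wrist",321.3,251.9,.074,c))
T=c["camera_from_world"];print(-T[:3,:3].T@T[:3,3])
E
```

```text
[ 0.56909473 -0.20978451  0.038     ] [ 0.56879925 -0.21022071  0.074     ]
[ 0.57013181 -0.12893464  0.29596468]
```

send_rows(
  increments=[
    [0.6,0.001,0,0.03,0],
    [0.6,0,0,0.03,0],
    [0.6,0,0,0.03,0],
    [0.6,0,0,0.02,0],
    [0.6,0,0,0,0],
    [0.6,0,0,0,0],
  ],
)

```text
clock: 4.5
position: [0.5694, -0.2112, 0.0433]
ee_rot: [0.001, 1.0, -0.013, 0.002]
contact_force: [0.4, -0.2, 0.6]
width: 0.0511
```

```bash
python3 snap.py wrist w2; python3 snap.py scene s2; python3 -c "
import cv2
im=cv2.imread('pics/s2.png')
cv2.imwrite('pics/c5.png',cv2.resize(im[190:300,310:450],None,fx=5,fy=5,interpolation=cv2.INTER_CUBIC))"
```

```text
{'clock': np.float64(4.5), 'position': array([ 0.5694, -0.2112,  0.0433]), 'ee_rot': array([ 8.000e-04,  9.999e-01, -1.340e-02,  1.700e-03]), 'width': np.float64(0.0511), 'contact_force': array([ 0.4211, -0.1675,  0.5655])}
{'clock': np.float64(4.55), 'position': array([ 0.5694, -0.2112,  0.0434]), 'ee_rot': array([ 8.000e-04,  9.999e-01, -1.340e-02,  1.800e-03]), 'width': np.float64(0.0515), 'contact_force': array([0.2772, 0.5787, 0.7415])}
```

View pics/w2.png

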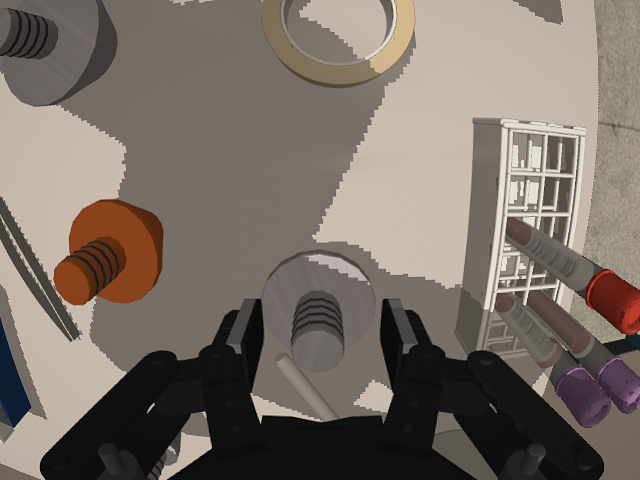

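View pics/c5.png

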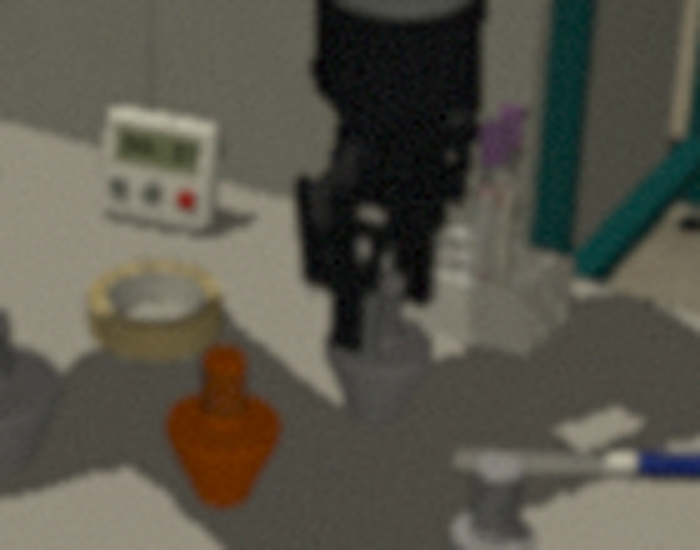

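```bash
python3 - <<'E'
from h import *;import pickle,cv2
c=pickle.load(open("pics/w2.pkl","rb"))
im=cv2.imread("pics/w2.png")
cv2.imwrite("pics/c6.png",cv2.resize(im[240:380,220:420],None,fx=4,fy=4,interpolation=cv2.INTER_CUBIC))
print(ray("wrist",318,350,.074,c),ray("wrist",319,303,.040,c))
# where pad edges would project: grasp pt at TCP z+.019
P=np.array([.5694,-.2112,.0434])
for dz in(.0,.005,.03):
  for dy in (-.011,0,.011):
    print(dz,dy,[proj("wrist",P+[sx*.0256,dy,dz],c).round() for sx in(-1,1)])
E
```

```text
[ 0.56854564 -0.20913899  0.074     ] [ 0.56894205 -0.20761195  0.04      ]
0.0 -0.011 [array([265., 335.]), array([377., 332.])]
0.0 0 [array([263., 315.]), array([378., 312.])]
0.0 0.011 [array([260., 293.]), array([379., 289.])]
0.005 -0.011 [array([264., 341.]), array([379., 338.])]
0.005 0 [array([261., 320.]), array([380., 317.])]
0.005 0.011 [array([259., 298.]), array([381., 295.])]
0.03 -0.011 [array([255., 376.]), array([387., 373.])]
0.03 0 [array([252., 354.]), array([389., 351.])]
0.03 0.011 [array([249., 329.]), array([391., 326.])]
```

View pics/c6.png

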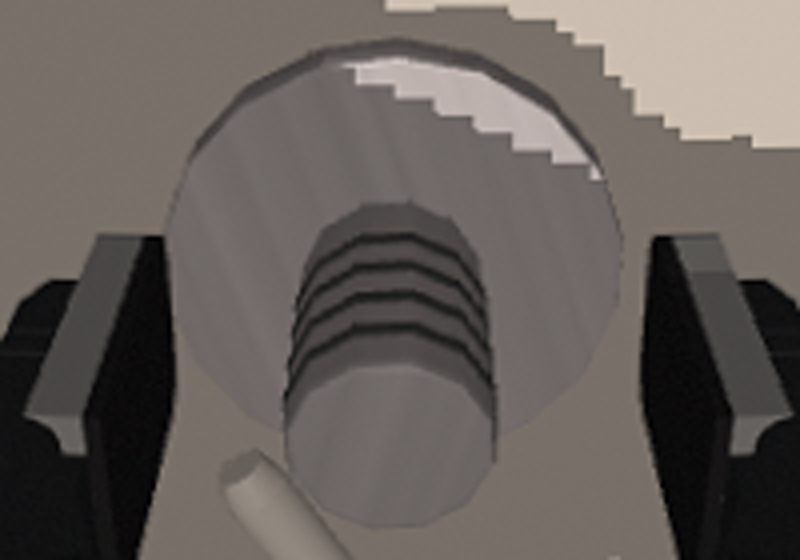

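send_rows(
  increments=[
    [0.6,-0.0005,-0.0025,0,0],
    [0.5,0,0,0,0],
    [0.35,0,0,0,0],
    [0.2,0,0,0,0],
    [0.1,0,0,0,0],
    [0.1,0,0,0,0],
    [0.1,0,0,0,0],
  ],
)

```text
clock: 5.48
position: [0.5676, -0.2082, 0.0414]
ee_rot: [0.0, 1.0, -0.014, 0.0]
contact_force: [-0.4, 0.2, 3.2]
width: 0.0188
```

```bash
python3 snap.py wrist w3;  python3 -c "
import cv2
im=cv2.imread('pics/w3.png')
cv2.imwrite('pics/c7.png',cv2.resize(im[230:390,220:420],None,fx=4,fy=4,interpolation=cv2.INTER_CUBIC)[:600])"
```

```text
{'clock': np.float64(5.475), 'position': array([ 0.5676, -0.2082,  0.0414]), 'ee_rot': array([ 0.000e+00,  9.999e-01, -1.350e-02,  2.000e-04]), 'width': np.float64(0.0188), 'contact_force': array([-0.4065,  0.2168,  3.1636])}
```

View pics/c7.png

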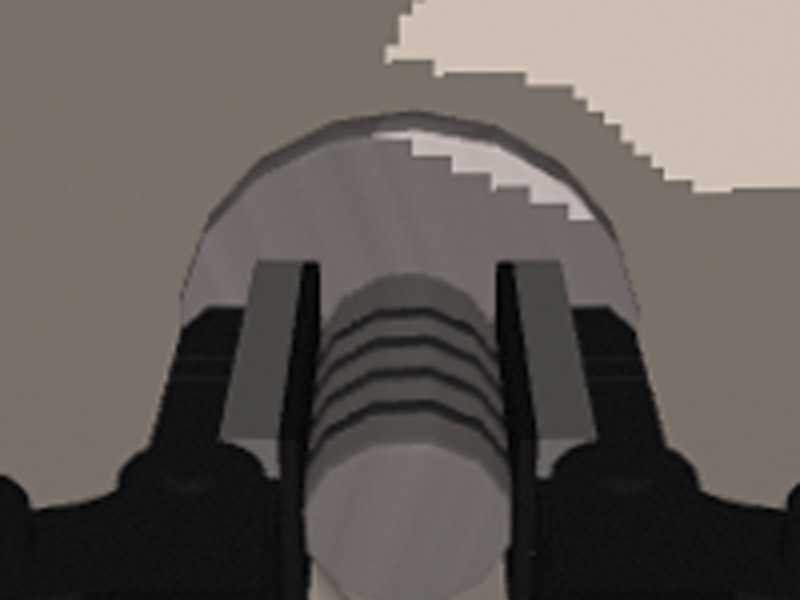

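send_rows(
  increments=[
    [0.1,0,0,-0.01,0],
    [0.1,0,0,-0.03,0],
    [0.1,0,0,-0.05,0],
    [0.1,0,0,-0.05,0],
    [0.1,0,0,-0.05,0],
    [0.1,0,0,0,0],
  ],
  squeeze=60,
)

```text
clock: 6.28
position: [0.5697, -0.2092, 0.2365]
ee_rot: [0.002, 1.0, -0.013, 0.004]
contact_force: [-0.7, -0.5, -0.6]
width: 0.0183
```

send_rows(
  increments=[
    [0.1,0,-0.03,0,0],
    [0.1,0,-0.05,0,0],
    [0.1,0,-0.05,0,0],
    [0.1,0,-0.05,0,0],
    [0.1,0,-0.05,0,0],
    [0.1,0,-0.05,0,0],
    [0.1,-0.003,-0.03,0,0],
    [0.1,0,0,0,0],
  ],
)

```text
clock: 7.28
position: [0.5715, 0.1039, 0.2299]
ee_rot: [-0.0, 1.0, -0.012, -0.002]
contact_force: [0.1, 0.4, -0.7]
width: 0.0181
```

```bash
python3 snap.py wrist w4;python3 snap.py top t4;python3 -c "
import cv2
im=cv2.imread('pics/t4.png')
cv2.imwrite('pics/c8.png',cv2.resize(im[130:270,150:310],None,fx=4,fy=4,interpolation=cv2.INTER_CUBIC)[:600])"
```

```text
{'clock': np.float64(7.275), 'position': array([0.5715, 0.1039, 0.2299]), 'ee_rot': array([-2.000e-04,  9.999e-01, -1.180e-02, -1.600e-03]), 'width': np.float64(0.0181), 'contact_force': array([ 0.0672,  0.4266, -0.6634])}
{'clock': np.float64(7.325), 'position': array([0.5719, 0.1024, 0.2301]), 'ee_rot': array([ 4.000e-04,  9.999e-01, -1.250e-02, -1.200e-03]), 'width': np.float64(0.0186), 'contact_force': array([-0.2635, -0.1767, -1.6049])}
```

View pics/w4.png

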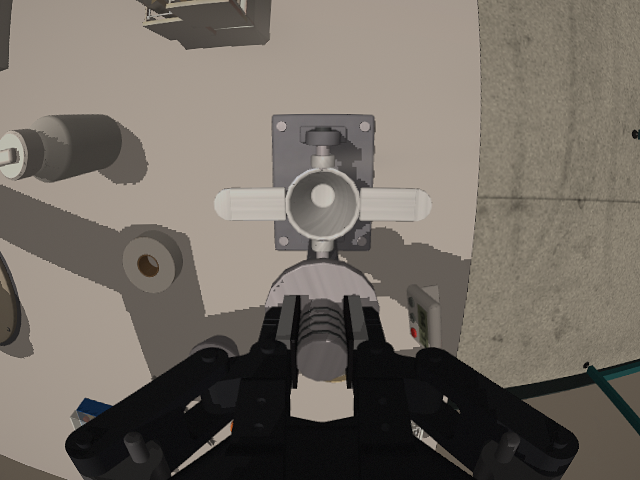

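View pics/c8.png

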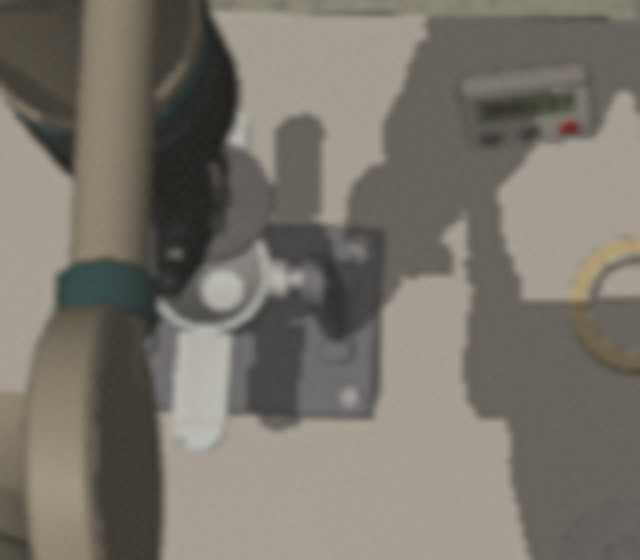

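Wrist view: cup rim centred near (322,204), tabs level and aligned in the image, and the plug held at about (322,355). I'll crop to refine both.

```bash
python3 -c "
import cv2
im=cv2.imread('pics/w4.png')
cv2.imwrite('pics/c9.png',cv2.resize(im[150:260,210:440],None,fx=3.4,fy=3.4,interpolation=cv2.INTER_CUBIC))
cv2.imwrite('pics/c10.png',cv2.resize(im[250:390,250:400],None,fx=4,fy=4,interpolation=cv2.INTER_CUBIC))"
```

```text
(no output)
```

View pics/c9.png

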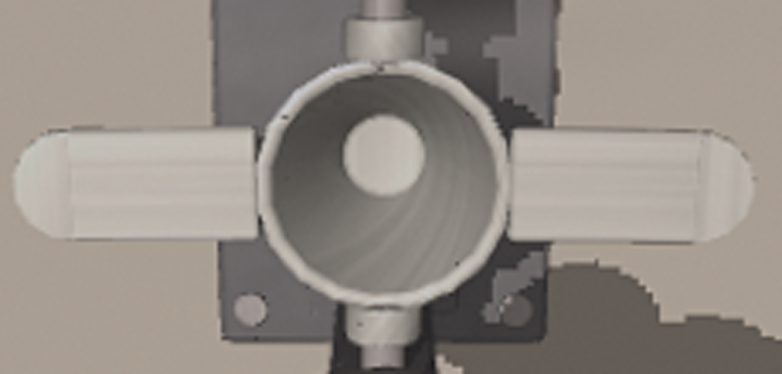

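View pics/c10.png

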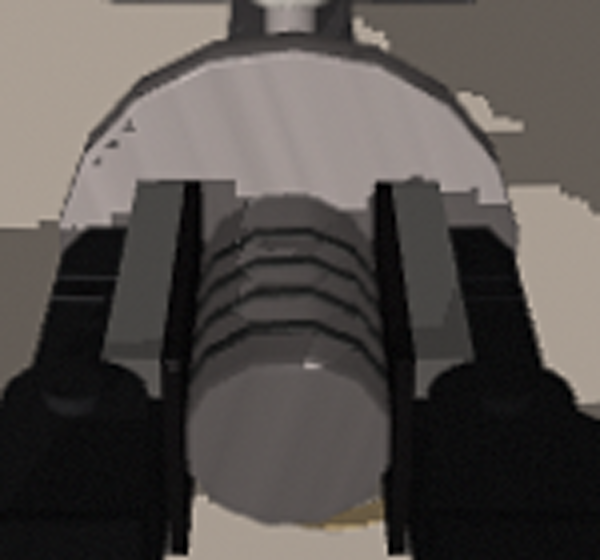

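```bash
python3 - <<'E'
from h import *;import pickle
c=pickle.load(open("pics/w4.pkl","rb"))
P=np.array([.5715,.1039,.2299])
cup=ray("wrist",322.9,203.8,.1,c);pl=ray("wrist",322.1,360.8,P[2]+.0326,c)
print("cup",cup,"plug top",pl,"diff",cup-pl, "plug-TCP",pl-P)
print("tabs",ray("wrist",213.8,204,.099,c),ray("wrist",432,204.2,.099,c))
print(c["camera_from_world"]) 
# predict collar top outline for plug centred at pl
z=P[2]-.0014
print([proj("wrist",(pl[0]+dx,pl[1]+dy,z),c) for dx,dy in((-.026,0),(.026,0),(0,.026))])
E
```

```text
cup [0.57340787 0.12382594 0.1       ] plug top [0.57223529 0.10233733 0.2625    ] diff [ 0.00117258  0.02148861 -0.1625    ] plug-TCP [ 0.00073529 -0.00156267  0.0326    ]
tabs [0.48885542 0.12629405 0.099     ] [0.65812666 0.12213416 0.099     ]
[[ 0.99970831 -0.02412787 -0.00106884 -0.5691049 ]
 [ 0.0225613   0.94876183 -0.31518561 -0.07098714]
 [ 0.00861884  0.31506956  0.94902944 -0.41713788]
 [ 0.          0.          0.          1.        ]]
[array([264.20038591, 315.73829161]), array([380.13112032, 313.36065123]), array([320.60994873, 260.93003956])]
```

send_rows(
  increments=[
    [0.1,0.001,-0.0115,0.01,0],
    [0.1,0,-0.011,0.02,0],
    [0.1,0,0,0.02,0],
    [0.1,0,0,0.02,0],
    [0.1,0,0,0,0],
    [0.1,0,0,0,0],
    [0.1,0,0,0,0],
  ],
)

```text
clock: 8.25
position: [0.5752, 0.1242, 0.1622]
ee_rot: [-0.0, 1.0, -0.014, 0.001]
contact_force: [-1.3, 0.5, 0.2]
width: 0.0182
```

```bash
python3 snap.py wrist w5;python3 snap.py scene s5;python3 snap.py wrist w5b;python3 -c "
import cv2
im=cv2.imread('pics/w5.png')
cv2.imwrite('pics/c11.png',cv2.resize(im[210:390,200:440],None,fx=3.3,fy=3.3,interpolation=cv2.INTER_CUBIC))
im=cv2.imread('pics/s5.png')
cv2.imwrite('pics/c12.png',cv2.resize(im[140:260,200:350],None,fx=5,fy=5,interpolation=cv2.INTER_CUBIC))"
```

```text
{'clock': np.float64(8.25), 'position': array([0.5752, 0.1242, 0.1622]), 'ee_rot': array([-2.000e-04,  9.999e-01, -1.370e-02,  1.000e-03]), 'width': np.float64(0.0182), 'contact_force': array([-1.2606,  0.4802,  0.2174])}
{'clock': np.float64(8.3), 'position': array([0.5751, 0.1242, 0.1623]), 'ee_rot': array([-2.000e-04,  9.999e-01, -1.370e-02,  9.000e-04]), 'width': np.float64(0.0183), 'contact_force': array([ 0.3442,  0.4468, -0.6298])}
{'clock': np.float64(8.35), 'position': array([0.575 , 0.1243, 0.1622]), 'ee_rot': array([-1.000e-04,  9.999e-01, -1.360e-02,  8.000e-04]), 'width': np.float64(0.0182), 'contact_force': array([-0.5434,  0.3786, -1.2682])}
```

View pics/c11.png

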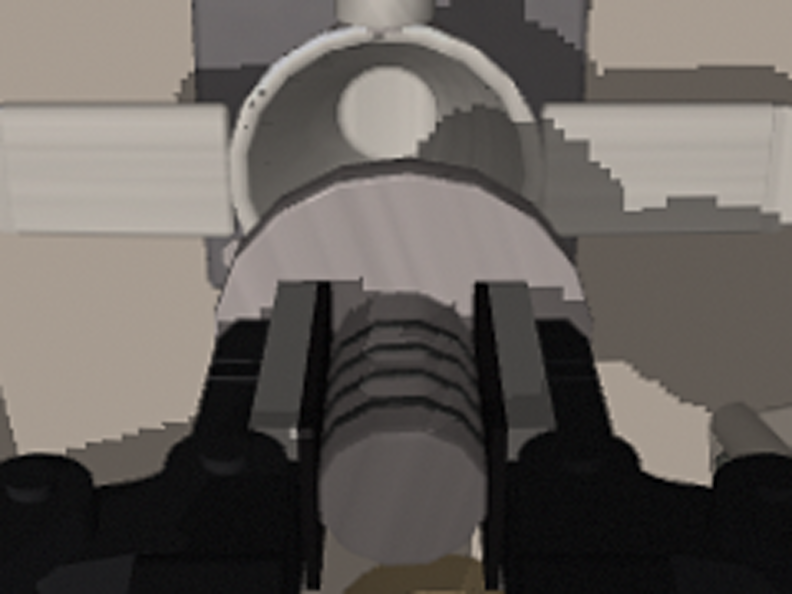

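View pics/c12.png

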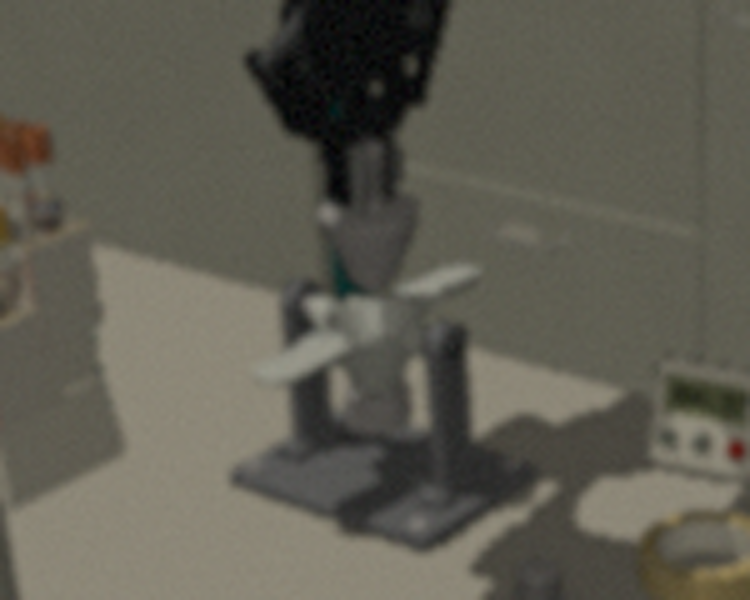

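```bash
python3 - <<'E'
from h import *;import pickle
c=pickle.load(open("pics/w5.pkl","rb"))
P=np.array([.5752,.1242,.1622]);k=3.3
f=lambda u,v,z:ray("wrist",200+u/k,210+v/k,z,c)
cup=f(386.5,169,.0995);pl=f(402.5,497,P[2]+.0326)
print("cup",cup,"plug top",pl,"diff",cup-pl, "plug-TCP",pl-P)
def circ(ctr,r,z):
    return np.array([ (proj("wrist",(ctr[0]+r*np.cos(a),ctr[1]+r*np.sin(a),z),c)-[200,210])*k for a in np.linspace(0,2*np.pi,73)])
for nm,ct,r,z in(("rim",cup,.029,.1),("collar",pl,.026,P[2]-.0014),("collar bot",pl,.026,P[2]-.0074),("top",pl,.01,P[2]+.0326)):
    q=circ(ct,r,z);print(nm,q.min(0).round(),q.max(0).round())
E
```

```text
cup [0.57335614 0.1244011  0.0995    ] plug top [0.57570881 0.12265977 0.1948    ] diff [-0.00235267  0.00174133 -0.0953    ] plug-TCP [ 0.00050881 -0.00154023  0.0326    ]
rim [226.  13.] [547. 312.]
collar [209. 168.] [593. 500.]
collar bot [215. 151.] [587. 476.]
top [312. 423.] [493. 565.]
```

send_rows(
  increments=[
    [0.1,-0.0024,-0.0017,0.01,0],
    [0.1,0,0,0.015,0],
    [0.1,0,0,0.015,0],
    [0.1,0,0,0.003,0],
    [0.1,0,0,0,0],
    [0.1,0,0,0,0],
    [0.1,0,0,0,0],
  ],
)

```text
clock: 9.28
position: [0.5725, 0.1261, 0.1189]
ee_rot: [-0.0, 1.0, -0.014, 0.001]
contact_force: [0.3, 0.2, -0.9]
width: 0.0188
```

```bash
python3 snap.py wrist w6;python3 snap.py scene s6;python3 -c "
import cv2
im=cv2.imread('pics/w6.png')
cv2.imwrite('pics/c13.png',cv2.resize(im[210:390,200:440],None,fx=3.3,fy=3.3,interpolation=cv2.INTER_CUBIC))
im=cv2.imread('pics/s6.png')
cv2.imwrite('pics/c14.png',cv2.resize(im[160:240,230:320],None,fx=7,fy=7,interpolation=cv2.INTER_CUBIC))"
```

```text
{'clock': np.float64(9.275), 'position': array([0.5725, 0.1261, 0.1189]), 'ee_rot': array([-1.000e-04,  9.999e-01, -1.350e-02,  6.000e-04]), 'width': np.float64(0.0188), 'contact_force': array([ 0.2711,  0.1599, -0.8991])}
{'clock': np.float64(9.325), 'position': array([0.5724, 0.1261, 0.1188]), 'ee_rot': array([-1.000e-04,  9.999e-01, -1.350e-02,  5.000e-04]), 'width': np.float64(0.0183), 'contact_force': array([-0.4455,  0.0369, -0.8216])}
```

View pics/c13.png

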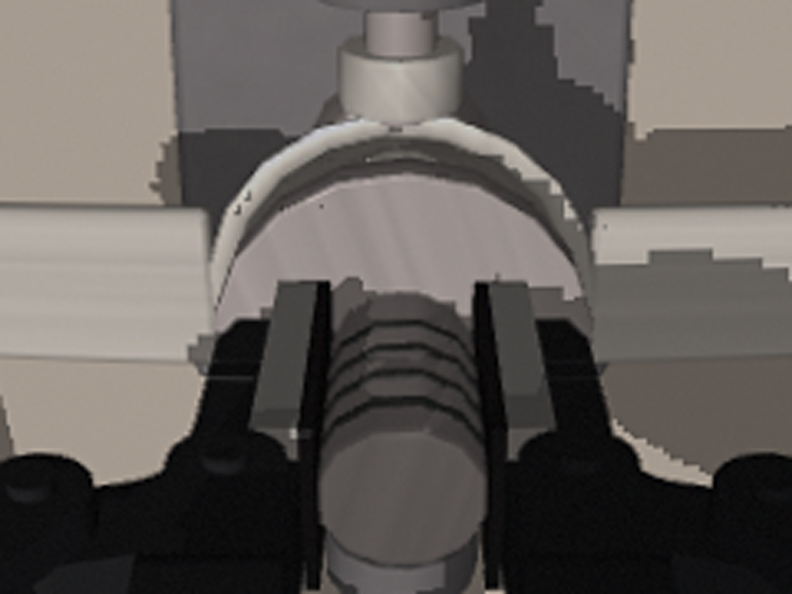

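View pics/c14.png

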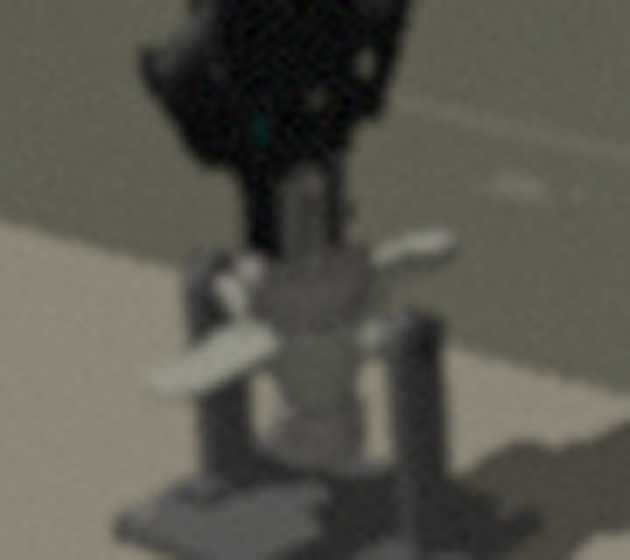

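```bash
python3 - <<'E'
from h import *;import pickle
c=pickle.load(open("pics/w6.pkl","rb"))
P=np.array([.5725,.1261,.1189]);k=3.3
f=lambda u,v,z:ray("wrist",200+u/k,210+v/k,z,c)
print("cup via tab",f(401,281,.099), f(100,281,.099),f(700,281,.099))
pl=f(402.5,497,P[2]+.0326)
print("rim top edge y - .0283", f(401,118,.1)[1]-.0283, "plug top",pl, "collar y", f(403,175,P[2]-.0014)[1]-.026, f(403,162,P[2]-.0074)[1]-.026)
E
```

```text
cup via tab [0.57308189 0.12525012 0.099     ] [0.52755513 0.12597026 0.099     ] [0.61834039 0.12332409 0.099     ]
rim top edge y - .0283 0.12286096514900927 plug top [0.57306283 0.12464592 0.1515    ] collar y 0.1235776761127644 0.12302018140686422
```

send_rows(
  increments=[
    [0.1,0,0,0.003,0],
    [0.1,0,0,0.003,0],
    [0.1,0,0,0.0015,0],
    [0.1,0,0,0,0],
    [0.1,0,0,0,0],
    [0.1,0,0,0,0],
  ],
)

```text
clock: 10.12
position: [0.5722, 0.1258, 0.1108]
ee_rot: [0.0, 1.0, -0.013, 0.0]
contact_force: [0.6, -1.4, -0.7]
width: 0.0184
```

send_rows(
  increments=[
    [0.1,0,0,0.001,0],
    [0.1,0,0,0.0005,0],
    [0.1,0,0,0,0],
    [0.1,0,0,0,0],
  ],
  squeeze=25,
)

```text
clock: 10.62
position: [0.5723, 0.1258, 0.1107]
ee_rot: [0.0, 1.0, -0.013, 0.001]
contact_force: [-2.3, -2.3, 6.6]
width: 0.0185
```

```bash
python3 snap.py wrist w7;python3 snap.py scene s7;python3 -c "
import cv2
im=cv2.imread('pics/w7.png')
cv2.imwrite('pics/c15.png',cv2.resize(im[210:390,200:440],None,fx=3.3,fy=3.3,interpolation=cv2.INTER_CUBIC))
im=cv2.imread('pics/s7.png')
cv2.imwrite('pics/c16.png',cv2.resize(im[160:240,230:320],None,fx=7,fy=7,interpolation=cv2.INTER_CUBIC))"
```

```text
{'clock': np.float64(10.625), 'position': array([0.5723, 0.1258, 0.1107]), 'ee_rot': array([ 2.000e-04,  9.999e-01, -1.340e-02,  6.000e-04]), 'width': np.float64(0.0185), 'contact_force': array([-2.2959, -2.2706,  6.6451])}
{'clock': np.float64(10.675), 'position': array([0.5723, 0.1258, 0.1107]), 'ee_rot': array([ 2.000e-04,  9.999e-01, -1.340e-02,  6.000e-04]), 'width': np.float64(0.018), 'contact_force': array([-1.2354, -4.1272,  6.1825])}
```

View pics/c15.png

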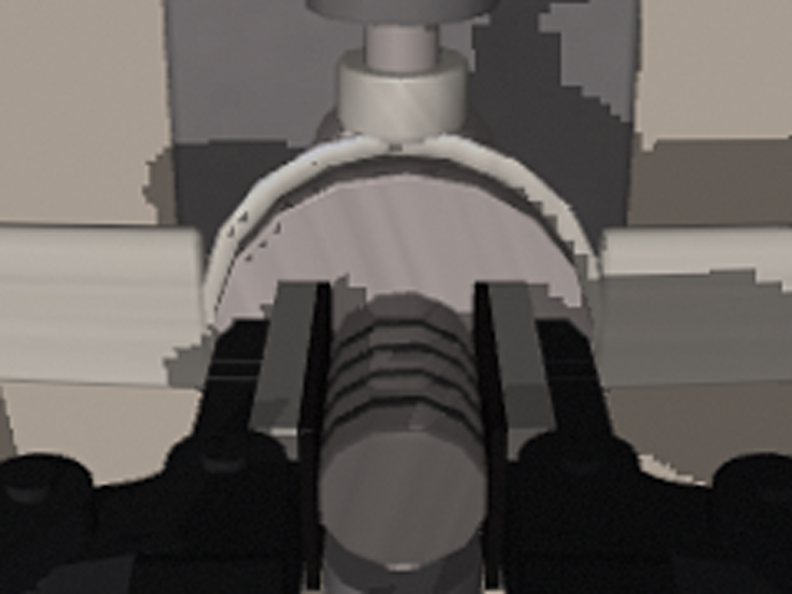

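View pics/c16.png

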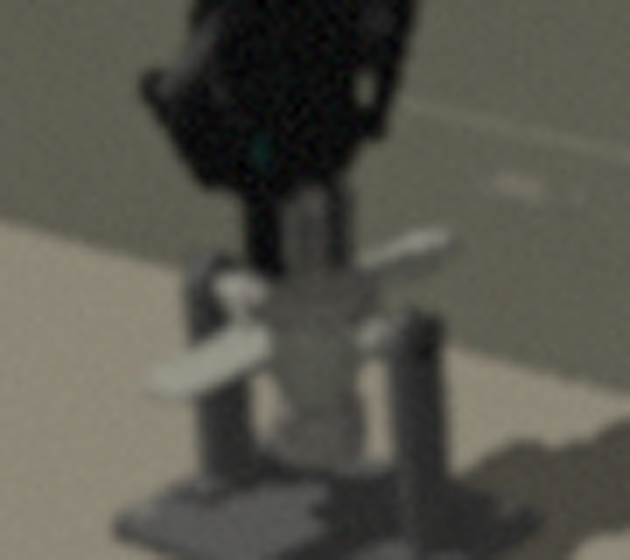

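send_rows(
  increments=[
    [0.2,0,0,-0.001,0],
    [0.3,0,0,0,0],
    [0.4,0,0,0,0],
    [0.5,0,0,0,0],
    [0.5,0,0,0,0],
    [0.5,0,0,0,0],
  ],
)

```text
clock: 11.48
position: [0.5721, 0.1261, 0.1103]
ee_rot: [-0.0, 1.0, -0.014, -0.0]
contact_force: [0.8, -0.8, -0.3]
width: 0.0427
```

```bash
python3 snap.py wrist w8;python3 -c "
import cv2
im=cv2.imread('pics/w8.png')
cv2.imwrite('pics/c17.png',cv2.resize(im[210:390,200:440],None,fx=3.3,fy=3.3,interpolation=cv2.INTER_CUBIC))"
```

```text
{'clock': np.float64(11.475), 'position': array([0.5721, 0.1261, 0.1103]), 'ee_rot': array([-1.000e-04,  9.999e-01, -1.350e-02, -0.000e+00]), 'width': np.float64(0.0427), 'contact_force': array([ 0.8193, -0.8202, -0.2861])}
```

View pics/c17.png

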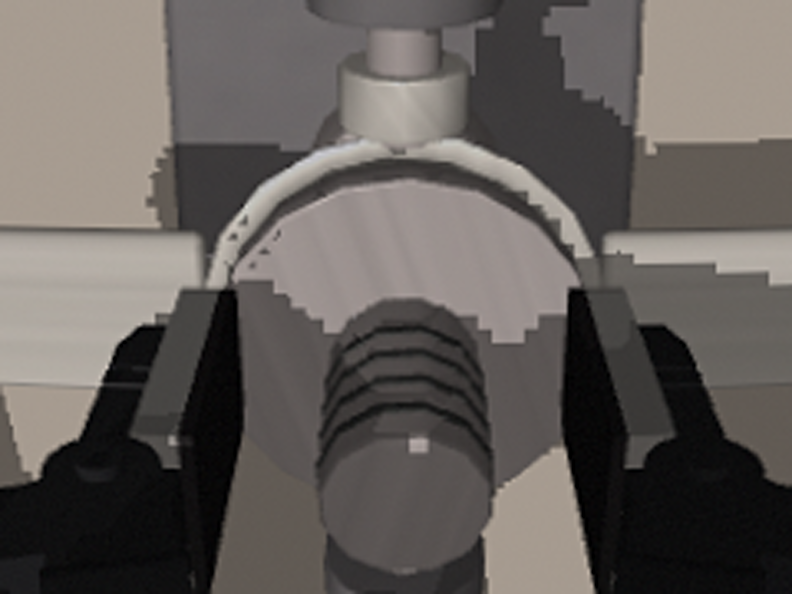

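send_rows(
  increments=[
    [0.5,0,0,-0.01,0],
    [0.5,0,0,-0.02,0],
    [0.5,0,0,-0.04,0],
    [0.5,0,0,-0.04,0],
    [0.5,0,0,0,0],
    [0.5,0,0,0,0],
    [0.5,0,0,0,0],
  ],
)

```text
clock: 12.4
position: [0.5712, 0.126, 0.219]
ee_rot: [0.0, 1.0, -0.013, -0.001]
contact_force: [-0.1, -0.5, 0.4]
width: 0.0423
```

```bash
python3 snap.py wrist w9;python3 snap.py scene s9;python3 -c "
import cv2
im=cv2.imread('pics/w9.png')
cv2.imwrite('pics/c18.png',cv2.resize(im[150:330,200:440],None,fx=3.3,fy=3.3,interpolation=cv2.INTER_CUBIC))
im=cv2.imread('pics/s9.png')
cv2.imwrite('pics/c19.png',cv2.resize(im[160:240,230:320],None,fx=7,fy=7,interpolation=cv2.INTER_CUBIC))"
```

```text
{'clock': np.float64(12.4), 'position': array([0.5712, 0.126 , 0.219 ]), 'ee_rot': array([ 1.000e-04,  9.999e-01, -1.350e-02, -1.400e-03]), 'width': np.float64(0.0423), 'contact_force': array([-0.1336, -0.4779,  0.4373])}
{'clock': np.float64(12.45), 'position': array([0.5713, 0.126 , 0.2189]), 'ee_rot': array([ 1.000e-04,  9.999e-01, -1.350e-02, -1.400e-03]), 'width': np.float64(0.043), 'contact_force': array([-0.4626,  0.1456, -0.3658])}
```

View pics/c18.png

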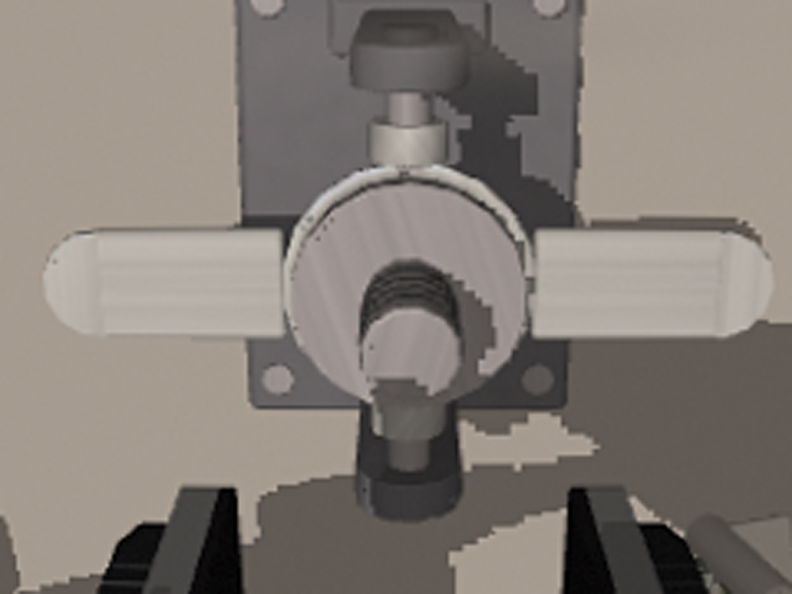

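View pics/c19.png

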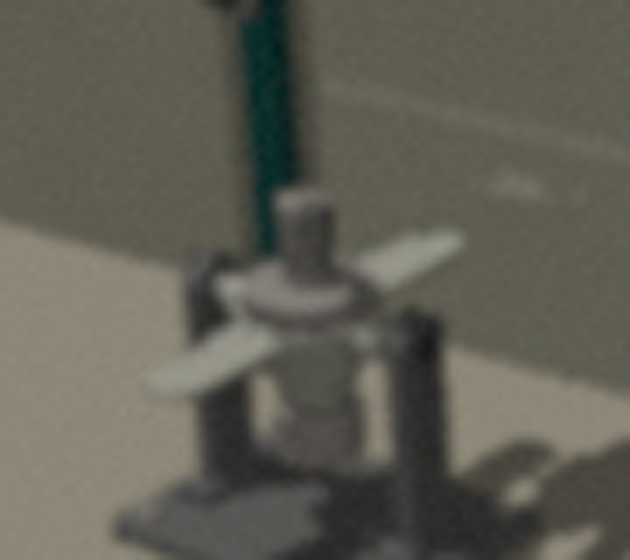

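```bash
python3 - <<'E'
from h import *;import pickle
c=pickle.load(open("pics/w9.pkl","rb"));k=3.3
f=lambda u,v,z:ray("wrist",200+u/k,150+v/k,z,c)
a,b=f(44,283,.099),f(773,283,.099)
print("tabs mid",(a+b)/2,np.linalg.norm(a-b))
cup=(a+b)/2
def circ(ctr,r,z):
    q=np.array([ (proj("wrist",(ctr[0]+r*np.cos(t),ctr[1]+r*np.sin(t),z),c)-[200,150])*k for t in np.linspace(0,2*np.pi,73)]);return q.min(0).round(),q.max(0).round()
print("collar",circ(cup,.026,.109),"top",circ(cup,.01,.143),"rim",circ(cup,.0283,.1))
s=pickle.load(open("pics/s9.pkl","rb"))
for z in (.143,.109): print((proj("scene",(cup[0],cup[1],z),s)-[230,160])*7)
E
```

```text
tabs mid [0.57339531 0.12384989 0.099     ] 0.16895909779325358
collar (array([290., 179.]), array([529., 406.])) top (array([358., 302.]), array([463., 400.])) rim (array([283., 160.]), array([535., 400.]))
[296.46454508 194.73998054]
[302.96980301 278.70616875]
```

send_rows(
  increments=[
    [0,-0.02,0.002,0,0],
    [0,-0.03,0,0,0],
    [0,-0.022,0,0,0],
    [0,0,0,0.02,0],
    [0,0,0,0.04,0],
    [0,0,0,0.04,0],
    [0,0,0,0,0],
    [0,0,0,0,0],
  ],
)

```text
clock: 13.5
position: [0.501, 0.1261, 0.1211]
ee_rot: [-0.0, 1.0, -0.014, 0.001]
contact_force: [0.1, 1.3, -0.2]
width: -0.0002
```

```bash
python3 snap.py wrist w10;python3 snap.py scene s10;python3 -c "
import cv2
im=cv2.imread('pics/s10.png')
cv2.imwrite('pics/c20.png',cv2.resize(im[150:250,220:320],None,fx=6,fy=6,interpolation=cv2.INTER_CUBIC))"
```

```text
{'clock': np.float64(13.5), 'position': array([0.501 , 0.1261, 0.1211]), 'ee_rot': array([-1.000e-04,  9.999e-01, -1.350e-02,  6.000e-04]), 'width': np.float64(-0.0002), 'contact_force': array([ 0.0774,  1.2577, -0.1966])}
{'clock': np.float64(13.55), 'position': array([0.5014, 0.1262, 0.1217]), 'ee_rot': array([-2.000e-04,  9.999e-01, -1.350e-02,  1.400e-03]), 'width': np.float64(-0.0001), 'contact_force': array([0.8634, 0.7315, 0.4687])}
```

View pics/w10.png

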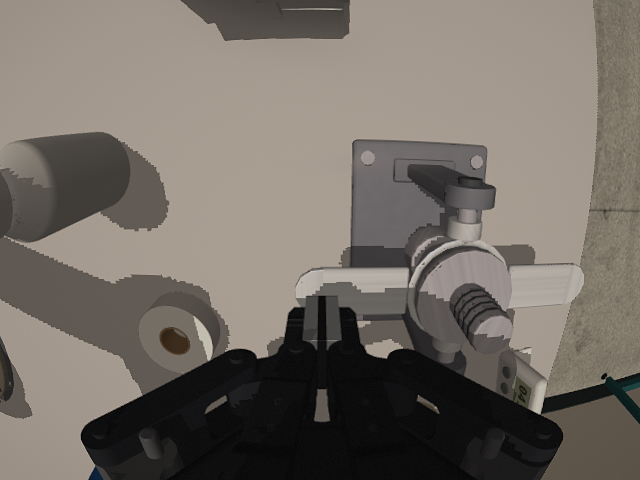

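View pics/c20.png

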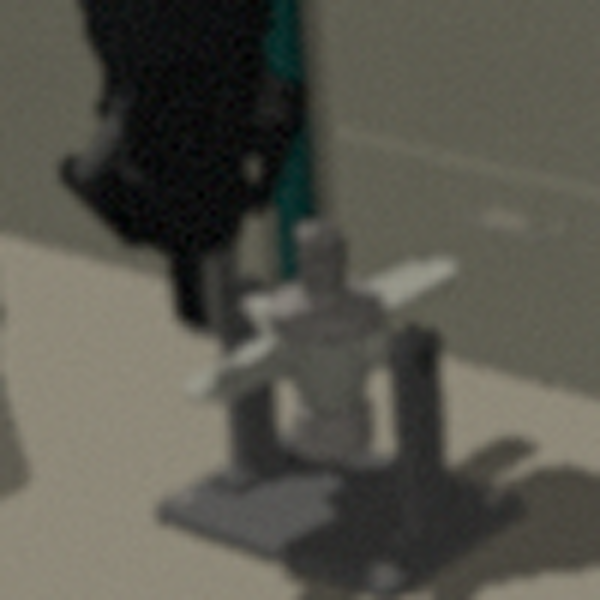

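The closed linkage flares out along the jaw axis, level with the plug's grip, so I'll turn the hand 90° before pressing.

send_rows(
  increments=[
    [0,0,0,-0.02,-0.175],
    [0,0,0,-0.01,-0.175],
    [0,0,0,0,-0.175],
    [0,0,0,0,-0.175],
    [0,0,0,0,-0.175],
    [0,0,0,0,-0.175],
    [0,0,0,0,-0.175],
    [0,0,0,0,-0.175],
  ],
)

```text
clock: 14.6
position: [0.5011, 0.1261, 0.1521]
ee_rot: [0.001, 0.772, 0.636, 0.001]
contact_force: [-0.7, -0.5, -0.4]
width: 0.0
```

send_rows(
  increments=[
    [0,0,0,0,-0.17],
    [0,0,0,0,0],
    [0,0,0,0,0],
  ],
)

```text
clock: 14.98
position: [0.5006, 0.1261, 0.1512]
ee_rot: [0.001, 0.718, 0.696, 0.001]
contact_force: [0.1, -0.5, -0.3]
width: -0.0004
```

send_rows(
  increments=[
    [0,0,0,0.025,0],
    [0,0,0,0.015,0],
    [0,0,0,0.008,0],
    [0,0,0,0.004,0],
    [0,0,0,0.004,0],
    [0,0,0,0.004,0],
    [0,0,0,0.004,0],
    [0,0,0,0.004,0],
  ],
)

```text
clock: 15.98
position: [0.5004, 0.126, 0.0823]
ee_rot: [0.0, 0.717, 0.697, 0.0]
contact_force: [0.5, 0.5, 0.4]
width: -0.0
```

send_rows(
  increments=[
    [0,0,0,0,0],
    [0,0,0,0,0],
  ],
)

```text
clock: 16.23
position: [0.4998, 0.126, 0.0823]
ee_rot: [-0.0, 0.717, 0.697, -0.0]
contact_force: [-1.2, -0.4, 0.3]
width: -0.0002
```

```bash
python3 snap.py scene s11;python3 -c "
import cv2
im=cv2.imread('pics/s11.png')
cv2.imwrite('pics/c21.png',cv2.resize(im[150:250,220:320],None,fx=6,fy=6,interpolation=cv2.INTER_CUBIC))"
```

```text
{'clock': np.float64(16.225), 'position': array([0.4998, 0.126 , 0.0823]), 'ee_rot': array([-2.000e-04,  7.169e-01,  6.972e-01, -2.000e-04]), 'width': np.float64(-0.0002), 'contact_force': array([-1.1512, -0.3694,  0.2525])}
```

View pics/c21.png

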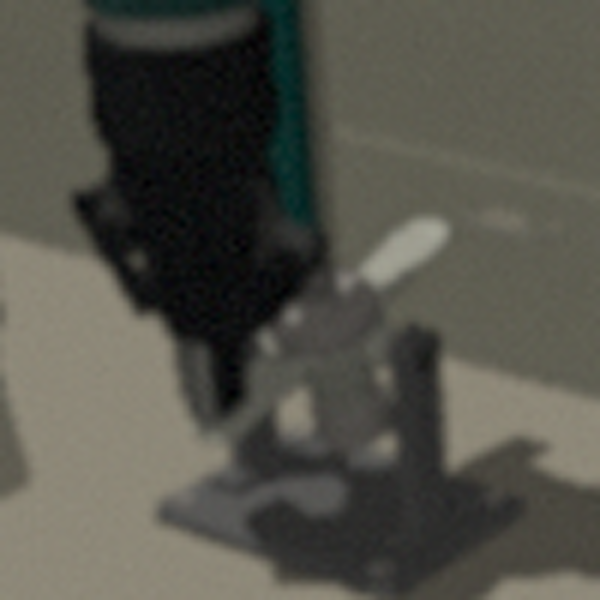

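```bash
python3 - <<'E'
from h import *
import numpy as np
for th in(0,.15,.2,.25,.3,.35):
    x=.085;h=.003
    p=(.571+x*np.cos(th)-h*np.sin(th),.1198-.025*x,.096+h*np.cos(th)+x*np.sin(th))
    x,h=0,.047   # plug top (seated) about pivot: .143-.096
    q=(.571-h*np.sin(th),.1198,.096+h*np.cos(th))
    print(th,(proj("scene",p)-[220,150])*6,(proj("scene",q)-[220,150])*6)
E
```

```text
0 [445.02490086 259.44797616] [317.88686419 230.61842262]
0.15 [441.83972764 234.98788289] [307.61499098 237.13609179]
0.2 [440.22546892 227.20407296] [304.25283526 239.8030325 ]
0.25 [438.33748801 219.63573165] [300.93688305 242.70739103]
0.3 [436.178137   212.30104177] [297.67623365 245.84220081]
0.35 [433.75033783 205.21798404] [294.47988827 249.19977794]
```

```bash
python3 - <<'E'
import cv2
a=cv2.imread('pics/s10.png')[180:215,280:300];b=cv2.imread('pics/s11.png')[180:215,280:300]
v=cv2.resize(cv2.hconcat([a,b]),None,fx=16,fy=16,interpolation=cv2.INTER_CUBIC);cv2.imwrite("pics/c22.png",v)
E
```

```text
(no output)
```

View pics/c22.png

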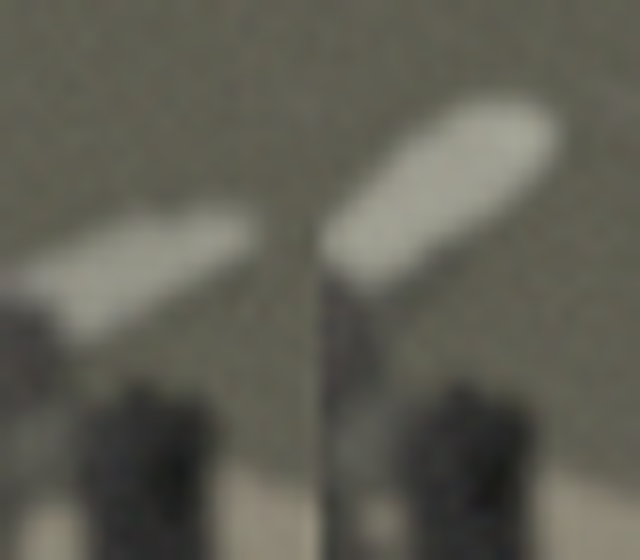

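The far tab rose by about 6 px, which makes the tip about 0.22–0.23 rad. I'll press slightly further for margin, hold, then lift away.

send_rows(
  increments=[
    [0,0,0,0.0025,0],
    [0,0,0,0,0],
    [0,0,0,0,0],
    [0,0,0,0,0],
  ],
)

```text
clock: 16.77
position: [0.5002, 0.126, 0.0799]
ee_rot: [0.0, 0.717, 0.697, 0.0]
contact_force: [0.1, -0.4, 0.6]
width: 0.0002
```

```bash
python3 snap.py scene s12; python3 - <<'E'
import cv2
a=cv2.imread('pics/s10.png')[175:240,255:305];b=cv2.imread('pics/s12.png')[175:240,255:305]
v=cv2.resize(cv2.hconcat([a,b]),None,fx=8,fy=8,interpolation=cv2.INTER_CUBIC);cv2.imwrite("pics/c23.png",v)
E
```

```text
{'clock': np.float64(16.775), 'position': array([0.5002, 0.126 , 0.0799]), 'ee_rot': array([1.000e-04, 7.169e-01, 6.972e-01, 1.000e-04]), 'width': np.float64(0.0002), 'contact_force': array([ 0.1496, -0.413 ,  0.5515])}
```

View pics/c23.png

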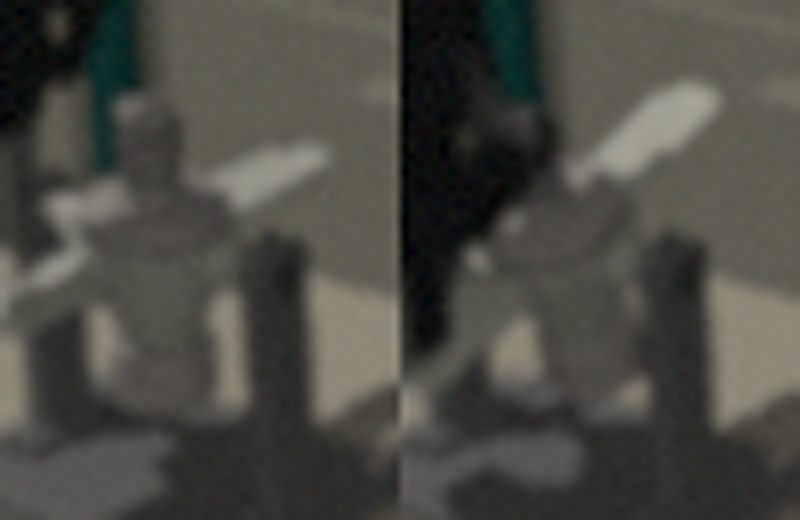

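send_rows(
  increments=[
    [0,0,0,-0.004,0],
    [0,0,0,-0.005,0],
    [0,0,0,-0.005,0],
    [0,0,0,-0.006,0],
    [0,0,0,-0.01,0],
    [0,0,0,-0.03,0],
    [0,0,0,-0.04,0],
    [0,0,0,-0.04,0],
  ],
)

```text
clock: 17.82
position: [0.5, 0.126, 0.2215]
ee_rot: [0.0, 0.717, 0.697, 0.0]
contact_force: [0.8, 0.1, -0.8]
width: -0.0001
```

send_rows(
  increments=[
    [0,0,-0.03,0,0.17],
    [0,0,0,0,0.17],
    [0,0,0,0,0.17],
    [0,0,0,0,0.17],
    [0,0,0,0,0.17],
    [0,0,0,0,0.17],
    [0,0,0,0,0.17],
    [0,0,0,0,0.17],
  ],
)

```text
clock: 18.82
position: [0.4701, 0.1268, 0.2204]
ee_rot: [-0.0, 0.996, 0.089, 0.0]
contact_force: [-0.8, 0.1, -0.1]
width: -0.0005
```

send_rows(
  increments=[
    [0,0,0,0,0.17],
    [0,0,0,0,0],
    [0,0,0,0,0],
    [0,0,0,0,0],
    [0,0,0,0,0],
    [0,0,0,0,0],
    [0,0,0,0,0],
    [0,0,0,0,0],
  ],
)

```text
clock: 19.82
position: [0.4701, 0.1268, 0.2198]
ee_rot: [-0.0, 1.0, 0.007, -0.0]
contact_force: [-0.8, -0.4, 0.7]
width: 0.0002
```

```bash
python3 snap.py scene s13;python3 snap.py wrist w13; python3 snap.py top t13; python3 - <<'E'
import cv2
a=cv2.imread('pics/s9.png')[175:240,250:300];b=cv2.imread('pics/s13.png')[175:240,250:300]
v=cv2.resize(cv2.hconcat([a,b]),None,fx=8,fy=8,interpolation=cv2.INTER_CUBIC);cv2.imwrite("pics/c24.png",v)
E
```

```text
{'clock': np.float64(19.825), 'position': array([0.4701, 0.1268, 0.2198]), 'ee_rot': array([-0.    ,  1.    ,  0.0066, -0.    ]), 'width': np.float64(0.0002), 'contact_force': array([-0.8039, -0.4378,  0.7107])}
{'clock': np.float64(19.875), 'position': array([0.4701, 0.1269, 0.2198]), 'ee_rot': array([-0.    ,  1.    ,  0.0065, -0.    ]), 'width': np.float64(-0.0001), 'contact_force': array([0.2723, 0.6738, 0.2133])}
{'clock': np.float64(19.925), 'position': array([0.4701, 0.1269, 0.2198]), 'ee_rot': array([-0.    ,  1.    ,  0.0066,  0.    ]), 'width': np.float64(-0.0002), 'contact_force': array([ 0.2954,  0.2726, -0.9245])}
```

View pics/c24.png

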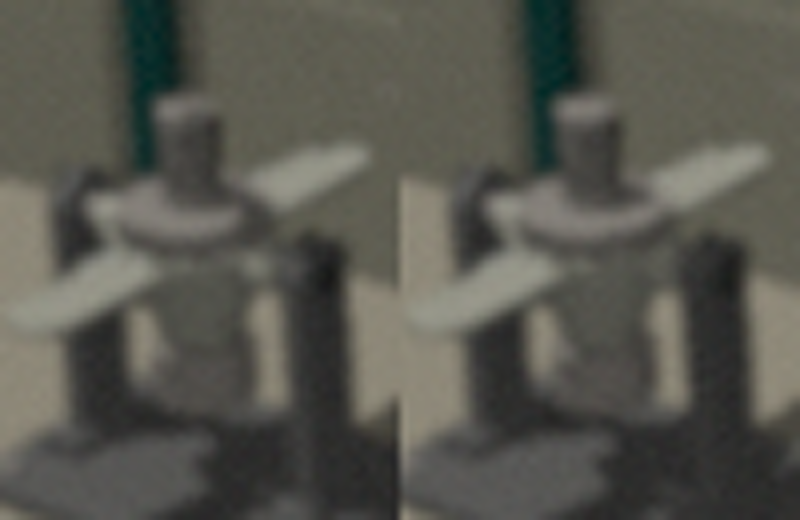

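View pics/w13.png

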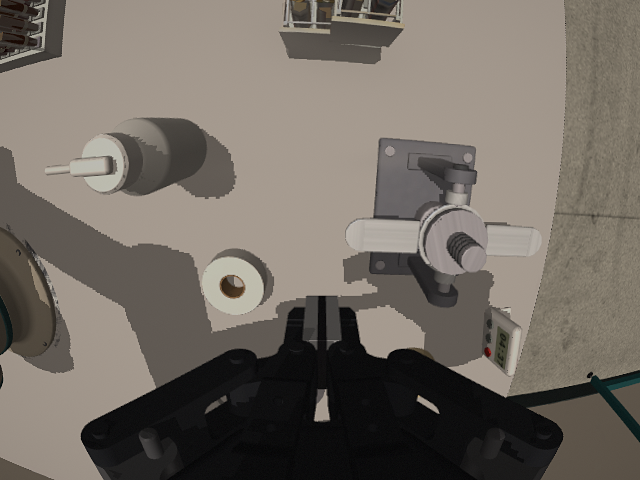

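View pics/t13.png

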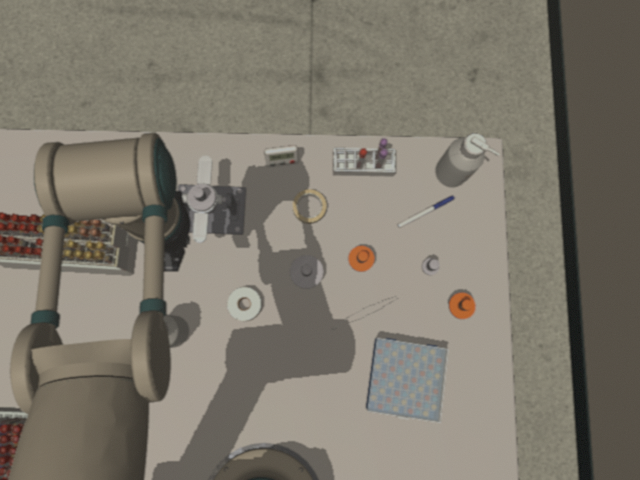

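The bucket is level again: both tabs and the plug match the pre-press picture. The other plugs haven't moved. I'll wait a little longer for the swing to die out, then hand in.

send_rows(
  increments=[
    [0,0,0,0,0],
    [0,0,0,0,0],
    [0,0,0,0,0],
    [0,0,0,0,0],
    [0,0,0,0,0],
    [0,0,0,0,0],
    [0,0,0,0,0],
    [0,0,0,0,0],
  ],
)

```text
clock: 20.98
position: [0.4701, 0.1268, 0.2198]
ee_rot: [-0.0, 1.0, 0.006, 0.0]
contact_force: [0.0, 0.6, -0.4]
width: -0.0004
```

```bash
python3 snap.py wrist w14; python3 - <<'E'
import cv2,numpy as np
a=cv2.imread('pics/w13.png')[120:310,340:550].astype(int);b=cv2.imread('pics/w14.png')[120:310,340:550].astype(int)
print("changed px",(np.abs(a-b).max(2)>25).sum())
from rig import manip
print(manip.sign_off())
E
```

```text
{'clock': np.float64(20.975), 'position': array([0.4701, 0.1268, 0.2198]), 'ee_rot': array([-0.    ,  1.    ,  0.0065,  0.    ]), 'width': np.float64(-0.0004), 'contact_force': array([ 0.0251,  0.588 , -0.3636])}
changed px 17
the job is handed in; nothing more can be done
None
```

I seated the mid-size grey plug in the cup, let go of it, and tipped the bucket with tab_near. I then lifted clear and handed the job in at about 21 s. No verdict is reported.

- **Seating:** I pressed the plug down until about 6.6 N showed. The TCP stopped at z = 0.1107, against 0.1104 expected for fully home. After I let go, the wrist picture put the plug within about 1 mm of the cup's centre and straight.
- **Tipping:** From the scene picture the tip was about 0.26 rad (15°), judged by how far the far tab rose. My first press came to only about 0.22 rad, so I went 2.5 mm deeper and held. In that picture the plug looked still seated, though the hand hid its grip.
- **Final checks:** The bucket and plug look the same as before the press. Two wrist pictures 1.1 s apart barely differ (17 pixels), so the bucket is hanging still. The hand is clear, and the other two plugs show no visible movement.
- **Disagreement:** The top and wrist cameras differed by 3–5 mm in position. I used the wrist camera for the grasp and the seating.

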